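Clear the goldsmith's spring vice and hold its jaw open at the mark

TASK

A wooden ring clamp has been left lying in the bed of the spring-jaw vice, where it blocks the moving jaw: take it out and put it in the empty wooden tray, leaving everything else on the bench where it is. Then pull the vice's moving jaw open by its upright grip, against the spring, until its pointer is level with the blade of the index clip on the side ledge, and keep it there so that a ring can be set between the jaws: finish still holding the jaw at the mark, because it springs shut if let go.

Things in the scene. Friction and masses are not known exactly. Their poses are not given: they have to be found in the camera images.
- vice: spring-jaw vice fixed to the bench: grey bed 240 (x) x 56 (y) x 22 mm high, origin under its centre, x along the bed from end plate to fixed jaw. End plate x -120..-108, 42 mm high; fixed jaw x +85..+120, 50 mm high; bed open for 150 mm between end plate and the shut moving jaw. A dark ledge 8 mm high runs along its +y side, y 28..74; nothing on the ledge stands higher than 28 mm
- jaw: moving steel jaw on the bed: block 40 (x) x 56 (y) x 28 mm with an upright grip 14 mm thick (x), 30 mm wide (y), from 50 to 96 mm above the bench. Origin at the block's underside centre, axes as the vice's; shut at vice x +62. Opens when pulled to the vice's -x (to the end plate), at most 95 mm; a spring shuts it: 4 N when shut, 13 N at 90 mm, plus 1 N friction
- jaw_grip (a point): middle of the upper part of the moving jaw's upright grip, 82 mm above the bench, 14 mm below the grip's top
- jaw_pointer (a point): tip of the moving jaw's pointer, a thin blade (4 mm in x) that reaches out over the side ledge at the jaw's middle; this point lies at its outer end, vice y = 46 mm, 22 mm above the bench, axes as the vice's
- index_tip (a point): the mark: inner end of the thin blade (4 mm in x) of the small steel index clip fixed on the vice's side ledge, vice y 48 mm, 22 mm above the bench, axes as the vice's; 45 to 85 mm of jaw travel from shut. The pointer is level with it when both have the same x along the vice. The clip (18 x 22 mm) cannot move; the pointer passes beside it without touching
- clamp: the wooden ring clamp: a pale wooden bar 130 (its x) x 26 (its y) x 24 mm high with a steel collar round its middle, about 60 to 130 g, lying on the vice bed lengthwise between end plate and moving jaw (roughly along the vice's x, within 0.1 rad). Origin under its centre, z up
- clamp_mid (a point): centre of the ring clamp, 12 mm above its underside
- tray: the empty dark wooden tray, open on top, fixed to the bench: 200 (its x) x 130 (its y) x 30 mm outside, walls 6 mm, floor 6 mm thick. Origin under its centre, z up. It stands on the other side of the bench middle from the vice (either left or right)
- jar: bystander: small clear glass jar with steel lid, 42 mm across, 48 mm tall, standing between the vice and the tray; origin under its centre
- bench_block: bystander: flat square steel block 50 x 50 x 18 mm lying near the robot; origin under its centre
- ring_stand: bystander: slim wooden ring cone on a round foot, 64 mm across, 122 mm tall; origin under its centre
- ring_box: bystander: black ring box 55 x 55 x 45 mm; origin under its centre
- hammer: bystander: small hammer about 230 mm long lying on the bench to the right
- pliers: bystander: pliers with two green grips, about 120 mm long, lying on the bench to the left
- cup: bystander: white cup 64 mm across, 50 mm tall, standing on the bench to the left; origin under its centre
Things that resemble listed ones, but are neither listed nor needed, are in the scene too. There is more than one size of the clamp; the job needs the smaller. Leave any yellow look-alike of the tray alone.

How it is judged:
On the way, in this order (a step that is already met when the one before it is completed fails the run):
1. the ring clamp lies inside the tray, let go (x of clamp_mid in the frame of tray between -0.06 and 0.06 m and y of clamp_mid in the frame of tray between -0.052 and 0.052 m and z of clamp_mid in the frame of tray below 0.026 m and contact force between the fingers and clamp below 0.2 N and linear speed of clamp below 0.03 m/s), for 0.2 s.
2. then the moving jaw is held by the fingers with its pointer level with the index blade (x of jaw_pointer in the frame of index_tip between -0.005 and 0.005 m and contact force between the fingers and jaw above 1.5 N), for 0.5 s.
At the end, for the whole second after the job is handed in: The ring clamp rests let go inside the tray (its centre between the walls and less than 26 mm above the tray's underside), and the fingers are still holding the moving jaw (more than 1.5 N on it) with its pointer within 5 mm of the index blade along the vice, through the last second (all of step 1 and all of step 2); the arm keeps its last pose, push and grip.
It fails at once if a bystander (jar, steel block, ring cone, ring box, hammer, pliers or cup) is shifted by more than 40 mm (distance of any of jar, bench_block, ring_stand, ring_box, hammer, pliers, cup from where it was at the start of the episode above 0.04 m).
It also fails if it takes over 51 s, if anything falls off the work surface, if the arm or the gripper's body presses on something with over 40 N, if the wrist force passes 120 N, or if a joint passes its speed limit or range.

ROBOT

A 6-joint arm with a two-finger parallel gripper is mounted at the origin on the work surface. World frame = base frame: x ahead of the robot, y to its left, z up, the work surface at z = 0. Lengths are in m, angles in rad, forces in N, time in s.
With the tool pointing down it reaches from about 0.425 to 0.95 m from the base axis. Payload 3.5 kg.
Tool frame: the origin (TCP) lies on the centre line of the jaws, within the pads' length; the fingertips stand 8 mm ahead of it and the grasp point (between the pads) lies 11 mm behind it; z points along the fingers, y is the line along which they close (so a half turn about z gives the same grasp; the last joint's range is limited). The gripper opens to 85 mm and grips with 20 to 120 N. Pads are 22 mm wide; open, the fingers measure 114 mm over their backs; the gripper's body (76 mm by 85 mm) begins 54 mm behind the grasp point. The pads swing forward as they close: fully open they stand 13 mm farther back than shut.
Start: joints at [-1.317, 0.286, 1.577, -0, 1.279, -0.15], TCP at [0.265, -0.621, 0.217] pointing down, gripper open.
Joint ranges: [-2.77, 2.77], [-0.9, 2.22], [0.21, 2.48], [-1.53, 4.67], [0.24, 2.81], [-2.84, 2.84]. Speed limits (rad/s): [2.79, 2.79, 3.14, 3.14, 3.14, 3.14].

INTERFACE

Orientations are given as a unit quaternion [x, y, z, w].
In Python, from plant import ctrl gives the robot as it stands. The module is installed in compiled form; this text tells all that it offers.
- The arm moves only by the tool send_rows, never from a script. Its argument "steps" is a list of rows, each a list of 5 numbers: the shift along the tool's x, y, z in m, then the turn about the tool's z in degrees, then the opening, from -1 (shut) to 1 (fully open). A call has 1 to 12 rows; each row is the pose to reach, as a shift and turn from the pose commanded when the call began, along the tool's axes at that moment; what a row does not reach only later rows make up. A row lasts 1/10 s, in which the tool goes at most 50 mm and 8.59 degrees, less where a joint would pass 70% of its speed; a pose out of reach is approached as far as the arm can. A call with a gripper value outside its range is refused whole. The fingers move at their own pace and stop on an object; "squeeze" is the grip in N (left out, the last holds). Time passes only in rows, so rows that repeat a pose let the fingers close. It gives the time, the measured TCP pose, the force, the opening and the grip force at its end, in the units of the state.
- ctrl.get_state(): the state, without advancing time (a new reading comes with each control period).
- ctrl.read_camera(name): name is "scene" or "top" or "wrist"; returns the picture (384x512x3 uint8, red, green, blue); there is no depth.
- ctrl.calibration(name): a dict with "intrinsics" (3x3 intrinsics, pixels), "extrinsics" (4x4, takes a point from world to camera coordinates); the wrist camera has in their place "tool_from_camera" (4x4, takes a point from camera to tool coordinates, whose origin is the TCP and whose axes are the flange's). Camera axes: x right, y up, looking along -z (the intrinsics and any distortion apply to the point x, -y, -z); pixel columns grow to the right and rows downward; lengths in m; the calibration is good to about 2 mm. A picture is of the moment at which its call begins: read the wrist's pose just before it. calibration takes no time and is no camera call.
- ctrl.sign_off(): hands the job in; it is judged then, once.
The state is a dict: "time": time; "qpos": joint angles; "dq": joint speeds; "joint_efforts": joint torques, N m; "eef_pos": TCP position; "tcp_rot": TCP orientation; "contact_force": force on the tool from outside, world axes, zero at the start; "wrist_torque": the same for the moment, N m; "opening": opening from 0.0 (shut) to 1.0 (fully open); "finger_force": force on a finger pad.
Only numpy, scipy, OpenCV 4.12 (cv2) and the standard library are available. Lean on these libraries where they do the work, as an engineer would, in place of code of your own. Each camera call takes 0.05 s, during which the arm holds its last target. There are 200 camera calls.

## Working session

There is one attempt and no reset: what is moved stays moved. The work goes in short steps, Python scripts to look and compute and a tool call to move; the robot and the scene stay as the last step left them, time stands still between calls to the robot, and variables do not carry over. Pictures are saved under pics/ and viewed, at most 10 in all, crops included, and the job is handed in when it is done.

Besides the shell and the picture viewer there is one more tool, called as a command line: name --pt "numbers of a row" for each row, then --argument value for the rest. send_rows: Moves the arm, as the interface text tells. Its arguments: {"type":"object","properties":{"steps":{"type":"array","items":{"type":"array","items":{"type":"number"}}},"squeeze":{"type":"number"}},"required":["steps"]}

```bash
mkdir -p pics; python3 - <<'E'
from plant import ctrl
import cv2,numpy as np
for n in("top","scene"):
    cv2.imwrite(f"pics/{n}0.png",cv2.resize(ctrl.read_camera(n)[:,:,::-1],(800,600),interpolation=cv2.INTER_CUBIC))
    c=ctrl.calibration(n);print({k:np.round(v,4).tolist() if not isinstance(v,str) else v for k,v in c.items()})
print({k:np.round(v,4).tolist() for k,v in ctrl.get_state().items()})
print(ctrl.calibration("wrist"))
E
```

```text
{'intrinsics': [[398.044, 0.0, 246.2253], [0.0, 398.044, 195.7395], [0.0, 0.0, 1.0]], 'extrinsics': [[0.0625, -0.998, 0.0043, -0.0474], [0.9696, 0.0617, 0.2367, -0.5665], [-0.2365, -0.0106, 0.9716, -0.9577], [0.0, 0.0, 0.0, 1.0]]}
{'intrinsics': [[439.258, 0.0, 261.0377], [0.0, 439.258, 189.024], [0.0, 0.0, 1.0]], 'extrinsics': [[0.4675, 0.8839, 0.0142, -0.2355], [-0.5085, 0.2557, 0.8222, 0.2161], [0.7231, -0.3916, 0.569, -1.7841], [0.0, 0.0, 0.0, 1.0]]}
{'time': 0.1, 'qpos': [-1.317, 0.2871, 1.578, -0.0, 1.2786, -0.15], 'dq': [0.0011, -0.0025, -0.0035, -0.0002, -0.0009, -0.0001], 'joint_efforts': [0.0013, -40.7294, -29.3698, -0.0001, 0.0034, 0.0], 'eef_pos': [0.2651, -0.6201, 0.2161], 'tcp_rot': [0.9797, 0.2005, -0.0001, -0.0011], 'contact_force': [0.1997, -0.9167, 0.0083], 'wrist_torque': [0.0692, -0.0175, 0.0125], 'finger_force': 0.0, 'opening': 0.9991}
{'intrinsics': array([[273.40039659,   0.        , 259.87054748],
       [  0.        , 273.40039659, 191.41206808],
       [  0.        ,   0.        ,   1.        ]]), 'tool_from_camera': array([[ 9.94399850e-04,  9.54946214e-01,  2.96777256e-01,
         7.56211055e-02],
       [ 9.99999392e-01, -1.09098463e-03,  1.59824902e-04,
        -1.01673897e-03],
       [ 4.76403610e-04,  2.96776917e-01, -9.54946718e-01,
        -1.56169154e-01],
       [ 0.00000000e+00,  0.00000000e+00,  0.00000000e+00,
         1.00000000e+00]])}
```

View pics/top0.png

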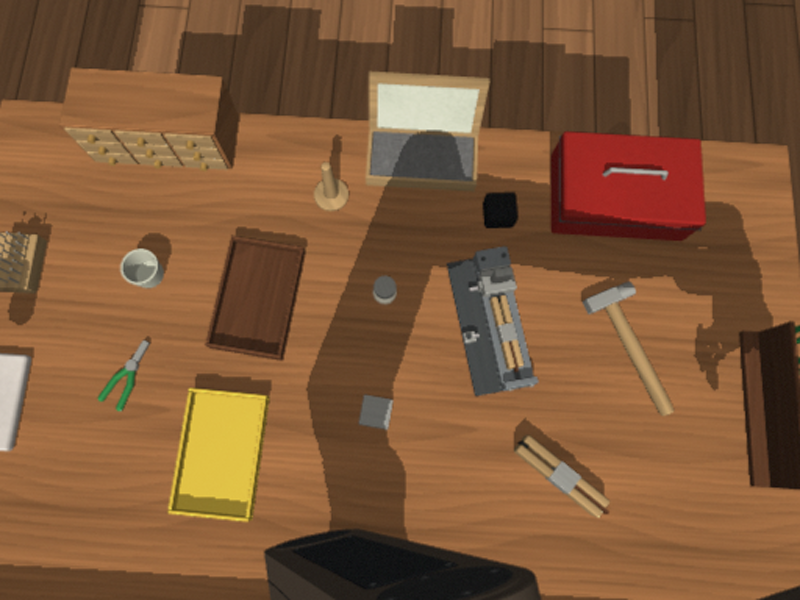

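View pics/scene0.png

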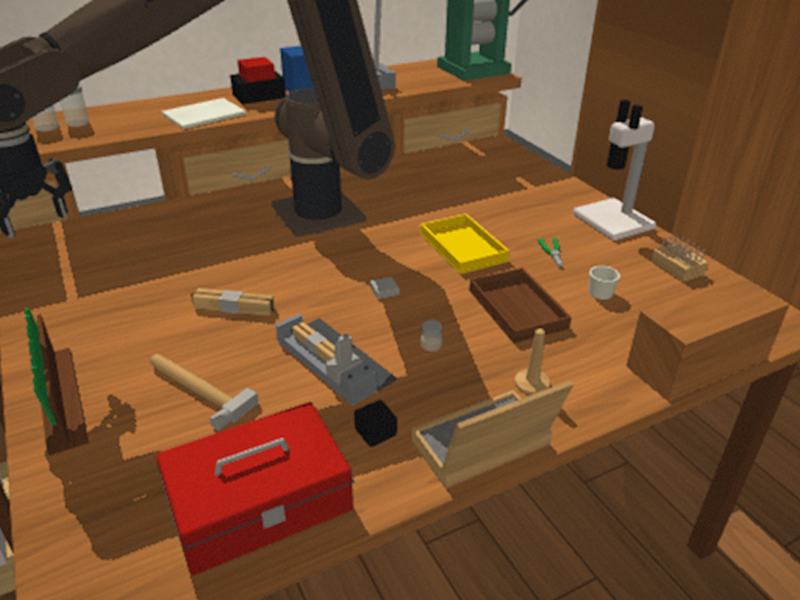

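Top view: vice fixed jaw near (492,258), end plate (518,380), clamp collar (508,332), index clip (470,337), dark tray centred about (256,297). The larger clamp lies off the vice at (562,475), and the other tray is yellow.

```bash
cat > h.py <<'E'
from plant import ctrl
import cv2,numpy as np
from scipy.spatial.transform import Rotation as R
def cam(n,s=None):
    c=ctrl.calibration(n);K=c["intrinsics"]
    if n=="wrist":
        T=np.eye(4);T[:3,:3]=R.from_quat(s["tcp_rot"]).as_matrix();T[:3,3]=s["eef_pos"]
        W=T@c["tool_from_camera"]
    else: W=np.linalg.inv(c["extrinsics"])
    return K,W
def ray(c,uv,z):
    K,W=c;u,v=uv
    d=W[:3,:3]@np.array([(u-K[0,2])/K[0,0],-(v-K[1,2])/K[1,1],-1]);o=W[:3,3]
    return o+d*(z-o[2])/d[2]
def pix(c,p):
    K,W=c;q=W[:3,:3].T@(np.asarray(p)-W[:3,3])
    return np.array([K[0,2]-K[0,0]*q[0]/q[2],K[1,2]+K[1,1]*q[1]/q[2]])
E
python3 - <<'E'
from h import *
im=ctrl.read_camera("top")[:,:,::-1];c=cam("top")
f=1.5625
P=lambda u,v,z:ray(c,(u/f,v/f),z)
for k,(u,v,z) in dict(collar=(508,332,.047),c1=(497,297,.046),c2=(514,368,.046),idx=(470,337,.028)).items(): print(k,P(u,v,z).round(4))
print("tray",[P(u,v,.03).round(4).tolist() for u,v in((232,235),(305,247),(283,358),(207,343))])
for k,(u,v,z) in dict(jar=(385,284,.048),block=(376,410,.018)).items(): print(k,P(u,v,z).round(4))
cv2.imwrite("pics/topc.png",cv2.resize(im[145:265,270:360],None,fx=5,fy=5,interpolation=cv2.INTER_CUBIC))
E
```

```text
collar [ 0.5418 -0.2195  0.047 ]
c1 [ 0.6013 -0.2001  0.046 ]
c2 [ 0.4821 -0.2305  0.046 ]
idx [ 0.5331 -0.1589  0.028 ]
tray [[0.6886, 0.265, 0.03], [0.6747, 0.1348, 0.03], [0.477, 0.1534, 0.03], [0.4943, 0.2838, 0.03]]
jar [ 0.6114 -0.0095  0.048 ]
block [ 0.4016 -0.0077  0.018 ]
```

View pics/topc.png

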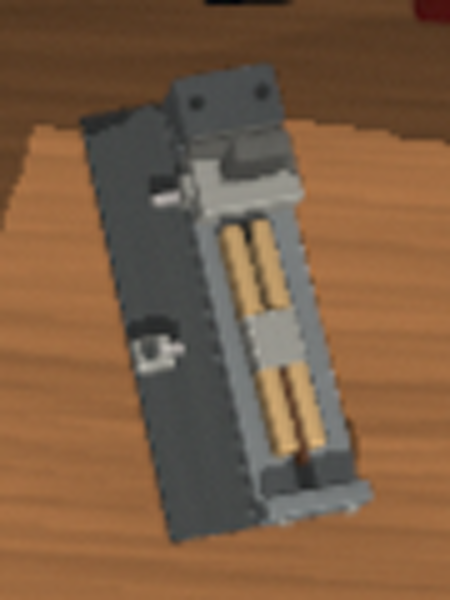

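Crop: pointer tip at (158,192), index blade inner end at (182,347), clamp collar centre (275,338), ledge outer edge (85,120) to (170,540). Now I'll refine the clamp and vice geometry and compute the approach.

```bash
cat >> h.py <<'E'
def toolshift(tgt,yaw_deg):
    s=ctrl.get_state();M=R.from_quat(s["tcp_rot"]).as_matrix()
    d=M.T@(np.array(tgt)-s["eef_pos"]);y=np.degrees(np.arctan2(M[1,0],M[0,0]))
    print("t",round(s["time"],2),"tool shift",d.round(4),"turn",round((y-yaw_deg+180)%360-180,2),"yaw now",round(y,2))
E
python3 - <<'E'
from h import *
c=cam("top");P=lambda u,v,z:ray(c,(270+u/5,145+v/5),z)
g=lambda a,b:np.degrees(np.arctan2((b-a)[1],(b-a)[0]))
L=[P(170,540,.008),P(85,120,.008)];print("ledge",L[0].round(4),L[1].round(4),g(*L),np.linalg.norm(L[1]-L[0]))
C=[P(300,450,.046),P(248,224,.046)];print("clamp",C[0].round(4),C[1].round(4),g(*C),np.linalg.norm(C[1]-C[0]),(C[0]+C[1])/2, P(275,338,.047))
print("ptr",P(152,196,.022),"idx",P(183,348,.022))
a=np.radians(g(*L));u=np.array([np.cos(a),np.sin(a),0]);print("travel",(P(152,196,.022)-P(183,348,.022))@u)
n=np.array([-u[1],u[0],0]);o=(L[0]+L[1])/2-.074*n;print("vice o",o, "clamp in vice",((C[0]+C[1])/2-o)@u,((C[0]+C[1])/2-o)@n)
toolshift([.5418,-.2175,.16],g(*C))
E
```

```text
ledge [ 0.4374 -0.173   0.008 ] [ 0.6666 -0.1193  0.008 ] 13.192282737176685 0.23544258223363793
clamp [ 0.4837 -0.2331  0.046 ] [ 0.6023 -0.2041  0.046 ] 13.748840113446299 0.12211706686524888 [ 0.54296544 -0.21863304  0.046     ] [ 0.54144515 -0.21916761  0.047     ]
ptr [ 0.62119594 -0.15599382  0.022     ] idx [ 0.53818813 -0.17505883  0.022     ]
travel 0.08516821141452709
vice o [ 0.56885617 -0.21818001  0.008     ] clamp in vice -0.02531085747491636 0.005467697507436954
t 0.15 tool shift [ 0.4126 -0.2615  0.0569] turn 9.39 yaw now 23.14
```

send_rows --pt "0.04 -0.026 0 2 0.3" --pt "0.08 -0.052 0 4 0.3" --pt "0.12 -0.078 0 6 0.3" --pt "0.16 -0.104 0 8 0.3" --pt "0.2 -0.13 0 9.4 0.3" --pt "0.24 -0.155 0.01 9.4 0.3" --pt "0.28 -0.18 0.02 9.4 0.3" --pt "0.32 -0.205 0.03 9.4 0.3" --pt "0.36 -0.23 0.04 9.4 0.3" --pt "0.395 -0.25 0.045 9.4 0.3" --pt "0.413 -0.2615 0.05 9.4 0.3" --pt "0.413 -0.2615 0.05 9.4 0.3"

```text
time: 1.35
eef_pos: [0.5428, -0.215, 0.166]
tcp_rot: [0.993, 0.122, -0.001, -0.001]
contact_force: [-0.7, 0.6, 0.4]
opening: 0.653
finger_force: 0.0
```

```bash
python3 - <<'E'
from h import *
s=ctrl.get_state();im=ctrl.read_camera("wrist")[:,:,::-1];c=cam("wrist",s);np.savez("w1",im=im,p=s["eef_pos"],q=s["tcp_rot"])
cv2.imwrite("pics/w1.png",cv2.resize(im,(768,576),interpolation=cv2.INTER_CUBIC))
print(s["eef_pos"],pix(c,[.5418,-.2185,.046])*1.5,s["opening"])
toolshift([.5418,-.2185,.036],13.75)
E
```

```text
[ 0.54279196 -0.21498706  0.16603669] [396.18657681 275.16646958] 0.6525893656561292
t 1.4 tool shift [-0.0008  0.0019  0.1306] turn 0.14 yaw now 13.89
```

View pics/w1.png

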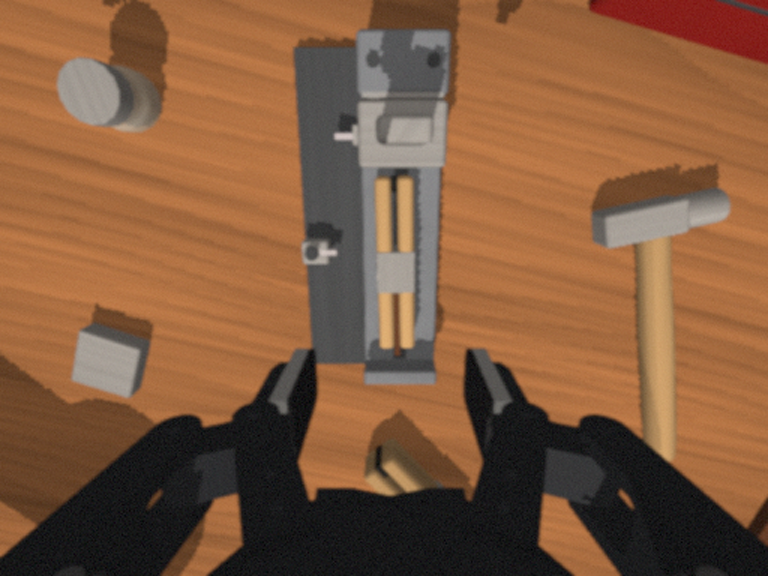

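Wrist view: collar at (396,272), as predicted; pointer tip (337,134), index blade tip (336,252), clamp ends at rows 176 and 348.

```bash
python3 - <<'E'
from h import *
d=np.load("w1.npz");s=dict(eef_pos=d["p"],tcp_rot=d["q"]);c=cam("wrist",s)
P=lambda u,v,z:ray(c,(u/1.5,v/1.5),z)
g=lambda a,b:np.degrees(np.arctan2((b-a)[1],(b-a)[0]))
C=[P(397,348,.046),P(395,176,.046)];print("clamp",(C[0]+C[1])/2,g(*C),np.linalg.norm(C[1]-C[0]),P(396,272,.047))
print("width",np.linalg.norm(P(376,250,.046)-P(415,250,.046)))
p,i=P(336,134,.022),P(336,252,.022);B=[P(436,360,.022),P(441,165,.022)]
L=[P(315,362,.008),P(295,48,.008)]
print("ptr",p,"idx",i,"bed yaw",g(*B),"ledge",g(*L),np.linalg.norm(L[1]-L[0]))
a=np.radians(g(*L));u=np.array([np.cos(a),np.sin(a),0]);print("travel",(p-i)@u)
toolshift([*((C[0]+C[1])/2)[:2],.036],g(*C))
E
```

```text
clamp [ 0.54712076 -0.21705674  0.046     ] 14.933154664418446 0.12288925862245546 [ 0.5442508  -0.21772931  0.047     ]
width 0.026750175121132543
ptr [ 0.62283744 -0.15550048  0.022     ] idx [ 0.54182369 -0.17240479  0.022     ] bed yaw 14.626704683292676 ledge 14.195917392778199 0.23693367844391747
travel 0.08268540240220376
t 1.4 tool shift [0.0047 0.0018 0.1305] turn -1.04 yaw now 13.89
```

send_rows --pt "0.003 0.002 0.03 -0.8 0.0" --pt "0.003 0.002 0.065 -0.8 0.0" --pt "0.003 0.002 0.095 -0.8 0.0" --pt "0.003 0.002 0.115 -0.8 0.0" --pt "0.003 0.002 0.125 -0.8 0.0" --pt "0.003 0.002 0.129 -0.8 0.0" --pt "0.003 0.002 0.13 -0.8 0.0" --pt "0.003 0.002 0.13 -0.8 -1" --pt "0.003 0.002 0.13 -0.8 -1" --pt "0.003 0.002 0.13 -0.8 -1" --pt "0.003 0.002 0.13 -0.8 -1" --pt "0.003 0.002 0.13 -0.8 -1" --squeeze 50

```text
time: 2.6
eef_pos: [0.5458, -0.2192, 0.0378]
tcp_rot: [0.992, 0.127, 0.0, 0.0]
contact_force: [-0.3, 0.0, 1.1]
opening: 0.0
finger_force: 0.0
```

```bash
python3 - <<'E'
from h import *
s=ctrl.get_state();im=ctrl.read_camera("wrist")[:,:,::-1]
cv2.imwrite("pics/w2.png",cv2.resize(im,(768,576),interpolation=cv2.INTER_CUBIC))
print(s["eef_pos"],s["opening"],s["finger_force"],s["contact_force"])
E
```

```text
[ 0.54583535 -0.21917346  0.03775959] 0.0001625341878483275 0.0 [-0.31607539  0.01229393  1.12412143]
```

View pics/w2.png

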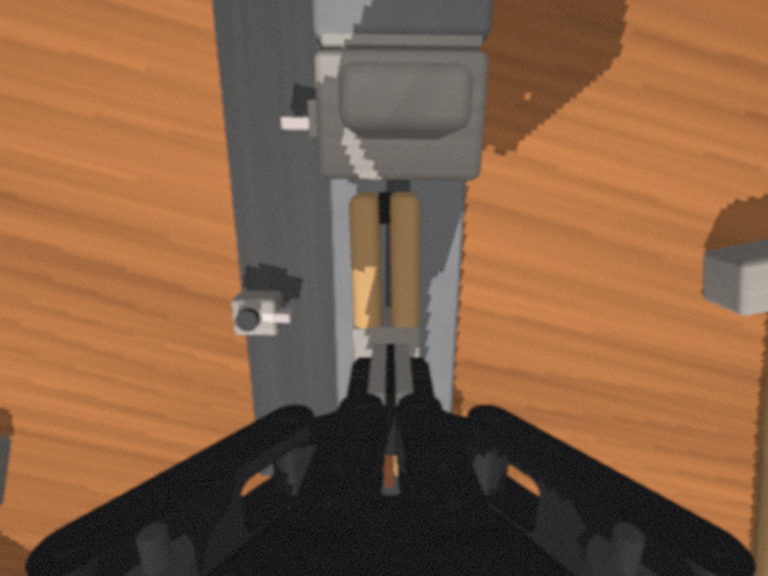

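Fingers shut fully just over the collar; the clamp appears unmoved beneath. I'll check where the tips should be in this picture.

```bash
python3 - <<'E'
from h import *
s=ctrl.get_state();c=cam("wrist",s);K,W=c
M=R.from_quat(s["tcp_rot"]).as_matrix()
for n,p in dict(tip=[.011,0,.008],tipc=[0,0,.008],tipb=[-.011,0,.008],up=[.011,0,-.02],tcp=[0,0,0]).items():
    w=s["eef_pos"]+M@np.array(p);print(n,w.round(4),(pix(c,w)*1.5).round(1))
for z in(.046,.05): print(z,ray(c,(385/1.5,195/1.5),z).round(4),ray(c,(385/1.5,328/1.5),z).round(4))
print(pix(c,[.546,-.2175,.046])*1.5)
E
```

```text
tip [ 0.5564 -0.2164  0.0296] [392.1 317. ]
tipc [ 0.5458 -0.2192  0.0296] [392.  340.5]
tipb [ 0.5351 -0.2219  0.0296] [392.  363.2]
up [ 0.5564 -0.2164  0.0576] [392.5 345.2]
tcp [ 0.5458 -0.2192  0.0376] [392.1 348.6]
0.046 [ 0.6066 -0.2005  0.046 ] [ 0.5575 -0.2132  0.046 ]
0.05 [ 0.6069 -0.2005  0.05  ] [ 0.5591 -0.2128  0.05  ]
[388.38398121 356.35503714]
```

send_rows --pt "0 -0.0015 -0.004 0 0.1" --pt "0 -0.0015 -0.004 0 0.1" --pt "0 -0.0015 -0.004 0 0.1" --pt "0 -0.0015 -0.004 0 0.1" --pt "0 -0.0015 0.0 0 0.1" --pt "0 -0.0015 0.004 0 0.1" --pt "0 -0.0015 0.007 0 0.1" --pt "0 -0.0015 0.009 0 0.1"

```text
time: 3.45
eef_pos: [0.5449, -0.2175, 0.0277]
tcp_rot: [0.992, 0.126, -0.0, -0.0]
contact_force: [1.2, -0.5, -0.8]
opening: 0.547
finger_force: 0.0
```

send_rows --pt "0 0 0.0 0 -0.2" --pt "0 0 0.0 0 -0.5" --pt "0 0 0.0 0 -0.8" --pt "0 0 0 0 -1" --pt "0 0 0 0 -1" --squeeze 30

```text
time: 3.95
eef_pos: [0.5453, -0.2177, 0.0284]
tcp_rot: [0.992, 0.126, 0.0, -0.0]
contact_force: [0.2, -0.7, -1.3]
opening: 0.287
finger_force: 29.5
```

send_rows --pt "0 0 -0.002 0 -1" --pt "0 0 -0.01 0 -1" --pt "0 0 -0.025 0 -1" --pt "0 0 -0.045 0 -1" --pt "0 0 -0.07 0 -1" --pt "0 0 -0.095 0 -1" --pt "0 0 -0.12 0 -1" --pt "0 0 -0.12 0 -1" --squeeze 60

```text
time: 4.75
eef_pos: [0.5481, -0.2193, 0.1545]
tcp_rot: [0.992, 0.127, 0.004, 0.003]
contact_force: [0.7, -0.1, -1.1]
opening: 0.268
finger_force: 59.0
```

```bash
python3 - <<'E'
from h import *
s=ctrl.get_state();im=ctrl.read_camera("wrist")[:,:,::-1];c=cam("wrist",s)
cv2.imwrite("pics/w3.png",cv2.resize(im,(640,480)))
t=ctrl.read_camera("top")[:,:,::-1]
# dark tray: floor contour
h=cv2.cvtColor(t,cv2.COLOR_BGR2HSV);sub=t[135:245,120:210];v=cv2.cvtColor(sub,cv2.COLOR_BGR2GRAY)
m=(v<np.median(t[170:210,150:180].mean(2))*1.25).astype(np.uint8)
m=cv2.morphologyEx(m,cv2.MORPH_OPEN,np.ones((3,3)))
k=max(cv2.findContours(m,0,2)[0],key=cv2.contourArea)
b=cv2.boxPoints(cv2.minAreaRect(k))+[120,135];ct=cam("top")
w=[ray(ct,p,.03) for p in b];print([x[:2].round(4).tolist() for x in w],np.mean(w,0).round(4),np.linalg.norm(w[0]-w[1]),np.linalg.norm(w[1]-w[2]))
toolshift([.5837,.2093,.15],-5.4);print(s["opening"],s["finger_force"])
E
```

```text
[[0.7295, 0.3354], [0.7444, 0.1029], [0.4427, 0.0773], [0.429, 0.2948]] [0.5864 0.2026 0.03  ] 0.23301450104785343 0.30276638465156724
t 4.85 tool shift [ 0.1441 -0.4039 -0.001 ] turn 19.94 yaw now 14.54
0.26757193732366114 58.95017445087433
```

View pics/w3.png

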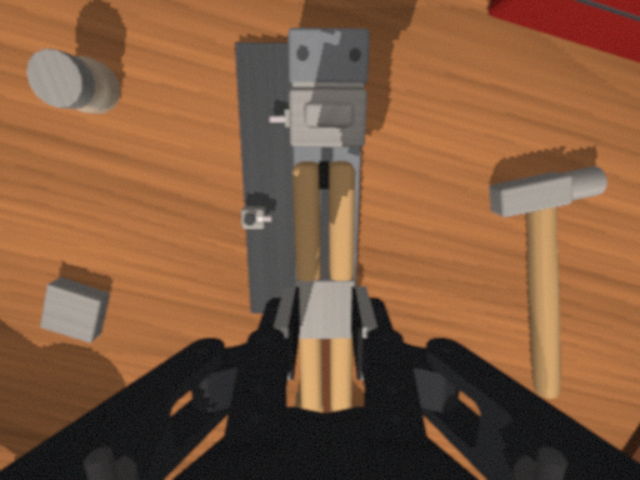

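The clamp is held by its collar, clear of the vice. Carrying it to above the tray.

send_rows --pt "0.01 -0.028 0 2 -1" --pt "0.025 -0.07 0 4 -1" --pt "0.041 -0.115 0 7 -1" --pt "0.057 -0.16 0 10 -1" --pt "0.073 -0.205 0 13 -1" --pt "0.089 -0.25 0 16 -1" --pt "0.105 -0.295 0 19 -1" --pt "0.121 -0.34 0 20 -1" --pt "0.133 -0.373 0 20 -1" --pt "0.141 -0.395 0 20 -1" --pt "0.144 -0.404 0 20 -1" --pt "0.144 -0.404 0 20 -1"

```text
time: 6.05
eef_pos: [0.5822, 0.2101, 0.1466]
tcp_rot: [0.999, -0.047, -0.001, 0.0]
contact_force: [-0.1, -0.7, -1.6]
opening: 0.27
finger_force: 59.0
```

```bash
python3 - <<'E'
from h import *
s=ctrl.get_state();im=ctrl.read_camera("wrist")[:,:,::-1]
cv2.imwrite("pics/w4.png",cv2.resize(im,(640,480)));np.savez("w4",p=s["eef_pos"],q=s["tcp_rot"])
toolshift([.5837,.2093,.015],-5.4);print(s["opening"],s["finger_force"])
c=cam("wrist",s);y=np.radians(-5.4);u=np.array([np.cos(y),np.sin(y),0]);n=np.array([-u[1],u[0],0]);o=np.array([.5837,.2093,.03])
for a,b in((1,1),(1,-1),(-1,-1),(-1,1)):print((pix(c,o+a*.1*u+b*.065*n)*1.25).round())
E
```

```text
t 6.1 tool shift [ 0.0015 -0.0006  0.132 ] turn -0.03 yaw now -5.43
0.27021406854197555 59.049509167671204
[239.  95.]
[415.  95.]
[397. 332.]
[255. 331.]
```

View pics/w4.png

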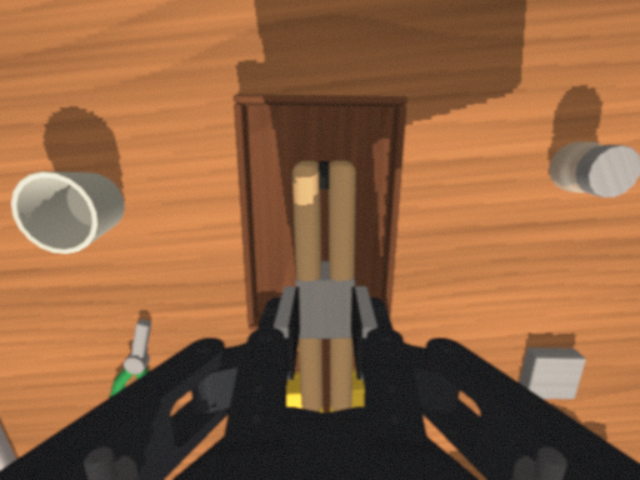

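Tray rim seen at (235,97)–(406,97), about 5 px left of predicted: 4 mm correction, then lower and release.

send_rows --pt "0.001 -0.005 0.03 0 -1" --pt "0.001 -0.005 0.065 0 -1" --pt "0.001 -0.005 0.095 0 -1" --pt "0.001 -0.005 0.115 0 -1" --pt "0.001 -0.005 0.125 0 -1" --pt "0.001 -0.005 0.129 0 -1" --pt "0.001 -0.005 0.13 0 -1" --pt "0.001 -0.005 0.13 0 -1"

```text
time: 6.9
eef_pos: [0.5859, 0.2142, 0.0198]
tcp_rot: [0.999, -0.048, 0.001, -0.0]
contact_force: [0.6, -0.0, -1.2]
opening: 0.269
finger_force: 59.0
```

send_rows --pt "0 0 0 0 -0.3" --pt "0 0 0 0 0.0" --pt "0 0 0 0 0.1" --pt "0 0 0 0 0.1" --pt "0 0 -0.015 0 0.1" --pt "0 0 -0.04 0 0.1" --pt "0 0 -0.075 0 0.1" --pt "0 0 -0.115 0 0.1" --pt "0 0 -0.15 0 0.1" --pt "0 0 -0.17 0 0.1" --pt "0 0 -0.17 0 0.1"

```text
time: 8.0
eef_pos: [0.5874, 0.215, 0.1946]
tcp_rot: [0.999, -0.048, 0.005, -0.001]
contact_force: [0.2, -0.4, 0.4]
opening: 0.552
finger_force: 0.0
```

```bash
python3 - <<'E'
from h import *
s=ctrl.get_state();im=ctrl.read_camera("wrist")[:,:,::-1]
top=ctrl.read_camera("top")[:,:,::-1]
cv2.imwrite("pics/w5.png",np.hstack([cv2.resize(im,(400,300)),cv2.resize(top[140:290,100:400],(400,300))[:,:,:]]))
print(s["eef_pos"],s["opening"])
E
```

```text
[0.58737261 0.21497039 0.19456506] 0.5518058819312878
```

View pics/w5.png

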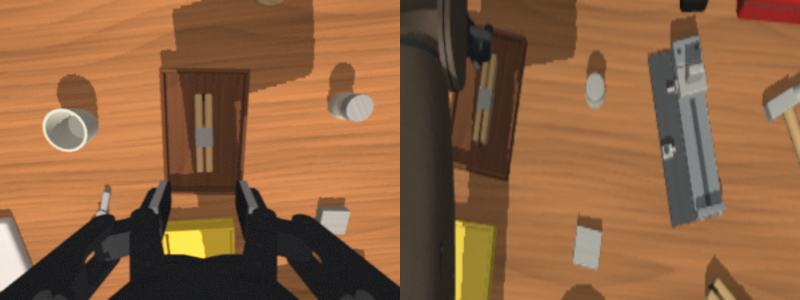

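Left half: the clamp lies centrally in the dark tray, released. Right half: the vice is clear. Now to above the jaw grip with the tool turned so that the fingers close along the vice's x.

send_rows --pt "0.008 0.035 0 -8 0.1" --pt "0.016 0.075 0 -16 0.1" --pt "0.024 0.115 0 -24 0.1" --pt "0.032 0.155 0 -32 0.1" --pt "0.04 0.195 0 -40 0.1" --pt "0.048 0.235 0 -48 0.1" --pt "0.056 0.275 0 -56 0.1" --pt "0.064 0.315 0 -64 0.1" --pt "0.072 0.35 0 -72 0.1" --pt "0.078 0.38 0 -80 0.1" --pt "0.082 0.4 0.005 -88 0.1" --pt "0.084 0.41 0.01 -96 0.1"

```text
time: 9.3
eef_pos: [0.628, -0.2035, 0.1753]
tcp_rot: [0.703, 0.712, -0.001, -0.002]
contact_force: [-0.1, 0.7, -0.7]
opening: 0.552
finger_force: 0.0
```

```bash
python3 - <<'E'
from h import *
toolshift([.632,-.2015,.17],104.3)
print(ctrl.get_state()["qpos"].round(2) if hasattr(ctrl.get_state()["qpos"],"round") else ctrl.get_state()["qpos"])
E
```

```text
t 9.3 tool shift [0.0019 0.004  0.0053] turn -13.56 yaw now 90.74
[-0.47  0.29  1.65 -0.    1.21 -0.48]
```

send_rows --pt "0.002 0.004 0 -7 0.1" --pt "0.002 0.004 0 -13.6 0.1" --pt "0.002 0.004 0 -13.6 0.1" --pt "0.002 0.004 0 -13.6 0.1"

```text
time: 9.7
eef_pos: [0.6324, -0.1993, 0.1764]
tcp_rot: [0.616, 0.788, -0.0, -0.002]
contact_force: [0.4, -0.3, 0.5]
opening: 0.551
finger_force: 0.0
```

```bash
python3 - <<'E'
from h import *
s=ctrl.get_state();im=ctrl.read_camera("wrist")[:,:,::-1];np.savez("w6",p=s["eef_pos"],q=s["tcp_rot"])
cv2.imwrite("pics/w6.png",cv2.resize(im,(768,576),interpolation=cv2.INTER_CUBIC));c=cam("wrist",s)
print(s["eef_pos"],(pix(c,[.632,-.2015,.096])*1.5).round(),(pix(c,[.6228,-.1555,.022])*1.5).round())
toolshift([.632,-.2015,.064],104.3)
E
```

```text
[ 0.63241484 -0.19926473  0.17638136] [389. 296.] [392. 205.]
t 9.75 tool shift [-0.0021 -0.0009  0.1129] turn -0.28 yaw now 104.02
```

View pics/w6.png

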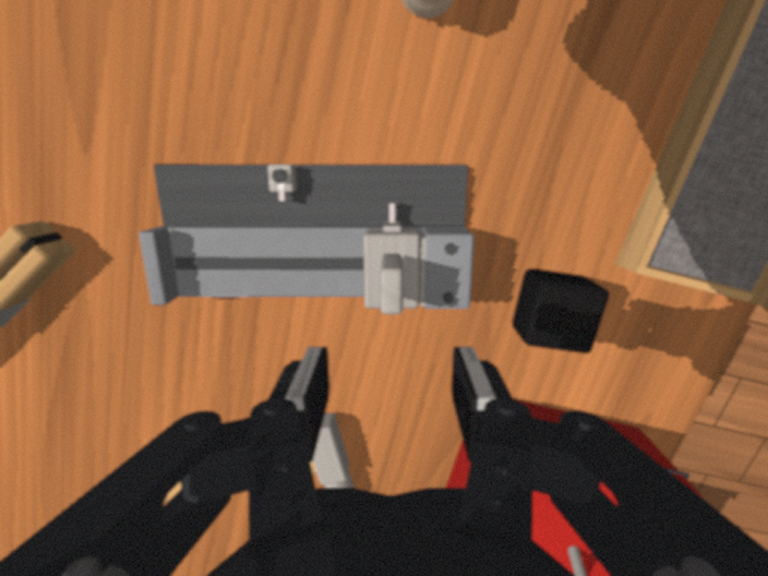

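Grip top centred at (391,297) as predicted; pointer tip (393,205), index blade tip (282,200). Descend and grip.

send_rows --pt "-0.002 0 0.03 -0.3 0.1" --pt "-0.002 0 0.06 -0.3 0.1" --pt "-0.002 0 0.085 -0.3 0.1" --pt "-0.002 0 0.1 -0.3 0.1" --pt "-0.002 0 0.109 -0.3 0.1" --pt "-0.002 0 0.112 -0.3 0.1" --pt "-0.002 0 0.112 -0.3 -0.4" --pt "-0.002 0 0.112 -0.3 -1" --pt "-0.002 0 0.112 -0.3 -1" --pt "-0.002 0 0.112 -0.3 -1" --pt "-0.002 0 0.112 -0.3 -1" --squeeze 80

```text
time: 10.85
eef_pos: [0.6339, -0.2023, 0.0684]
tcp_rot: [0.613, 0.79, -0.0, 0.0]
contact_force: [-3.9, -0.6, 5.3]
opening: 0.138
finger_force: 82.1
```

```bash
python3 - <<'E'
from h import *
d=np.load("w6.npz");c=cam("wrist",dict(eef_pos=d["p"],tcp_rot=d["q"]))
P=lambda u,v,z:ray(c,(u/1.5,v/1.5),z)
g=lambda a,b:np.degrees(np.arctan2((b-a)[1],(b-a)[0]))
p,i=P(393,206,.022),P(282,198,.022);L=[P(165,227,.022),P(362,228,.022)];print(p,i,g(*L))
a=np.radians(14.2);u=np.array([np.cos(a),np.sin(a),0]);print("travel",(p-i)@u)
s=ctrl.get_state();print(s["eef_pos"],s["contact_force"],s["opening"],s["finger_force"]);toolshift(s["eef_pos"]-.08*u,104)
E
```

```text
[ 0.62335778 -0.15598193  0.022     ] [ 0.54186611 -0.1703586   0.022     ] 13.786403816834245
travel 0.08252842623205059
[ 0.63389872 -0.20234278  0.06835432] [-3.87208503 -0.55081591  5.34327814] 0.1378986777404931 82.0915424823761
t 10.85 tool shift [ 0.0003 -0.08    0.    ] turn 0.41 yaw now 104.41
```

send_rows --pt "0 -0.005 0 0 -1" --pt "0 -0.013 0 0 -1" --pt "0 -0.022 0 0 -1" --pt "0 -0.031 0 0 -1" --pt "0 -0.04 0 0 -1" --pt "0 -0.049 0 0 -1" --pt "0 -0.058 0 0 -1" --pt "0 -0.066 0 0 -1" --pt "0 -0.073 0 0 -1" --pt "0 -0.078 0 0 -1" --pt "0 -0.08 0 0 -1" --pt "0 -0.08 0 0 -1" --squeeze 100

```text
time: 12.05
eef_pos: [0.5607, -0.2206, 0.0685]
tcp_rot: [0.613, 0.79, 0.004, 0.005]
contact_force: [9.8, 5.5, 0.5]
opening: 0.125
finger_force: 100.0
```

```bash
python3 - <<'E'
from h import *
s=ctrl.get_state();im=ctrl.read_camera("wrist")[:,:,::-1];np.savez("w7",p=s["eef_pos"],q=s["tcp_rot"])
cv2.imwrite("pics/w7.png",cv2.resize(im,(768,576),interpolation=cv2.INTER_CUBIC));c=cam("wrist",s)
print(s["eef_pos"],s["contact_force"],s["finger_force"],np.linalg.norm((s["eef_pos"]-np.array([.6339,-.2023,.0684]))[:2]))
print((pix(c,[.5418,-.1705,.022])*1.5).round())
E
```

```text
[ 0.56074689 -0.22059515  0.06846714] [9.80514301 5.48748357 0.51202911] 100.0209126244237 0.07540617067401433
[377. 210.]
```

View pics/w7.png

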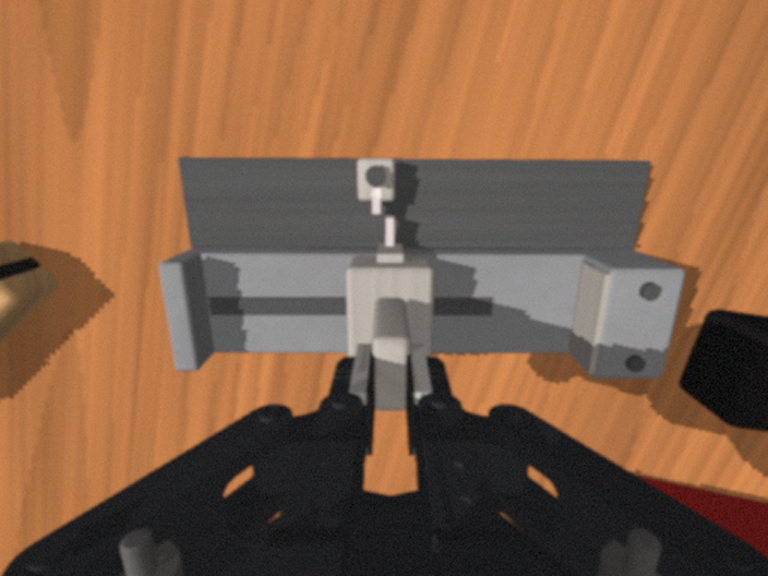

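Wrist view: blade tip at column 376, pointer at column 390, so about 7 mm remain, consistent with 82.5 − 75.4 mm.

send_rows --pt "0 -0.003 0 0 -1" --pt "0 -0.006 0 0 -1" --pt "0 -0.007 0 0 -1" --pt "0 -0.007 0 0 -1" --pt "0 -0.007 0 0 -1" --pt "0 -0.007 0 0 -1" --pt "0 -0.007 0 0 -1"

```text
time: 12.8
eef_pos: [0.5545, -0.2222, 0.0685]
tcp_rot: [0.613, 0.79, 0.004, 0.005]
contact_force: [11.1, 6.0, 0.8]
opening: 0.126
finger_force: 100.0
```

```bash
python3 - <<'E'
from h import *
s=ctrl.get_state();im=ctrl.read_camera("wrist")[:,:,::-1].astype(int);c=cam("wrist",s)
print(s["eef_pos"],s["contact_force"],s["finger_force"],np.linalg.norm((s["eef_pos"]-np.array([.6339,-.2023,.0684]))[:2]))
g=im.min(2)
for r in range(126,164,2):
    x=np.arange(235,280);m=g[r,235:280]>150
    print(r,x[m].min() if m.any() else '',x[m].max() if m.any() else '')
E
```

```text
[ 0.5544753  -0.22217491  0.06848837] [11.06982352  5.98652699  0.75426549] 100.00049119749747 0.08187365464431753
126 248 269
128 248 269
130 248 269
132 249 267
134 257 262
136 257 262
138 257 262
140 257 262
142 257 261
144  
146 257 262
148 257 262
150 257 262
152 257 262
154 257 262
156 257 262
158 257 262
160 257 262
162 257 262
```

Blade and pointer both cover columns 257–262, so they are level. Hold briefly, then hand in.

send_rows --pt "0 0 0 0 -1" --pt "0 0 0 0 -1" --pt "0 0 0 0 -1" --pt "0 0 0 0 -1" --pt "0 0 0 0 -1" --pt "0 0 0 0 -1"

```text
time: 13.45
eef_pos: [0.5545, -0.2222, 0.0685]
tcp_rot: [0.613, 0.79, 0.004, 0.005]
contact_force: [10.8, 7.1, -0.7]
opening: 0.13
finger_force: 100.0
```

```bash
python3 -c "
from plant import ctrl
s=ctrl.get_state();print(s['eef_pos'],s['finger_force']);print(ctrl.sign_off())"
```

```text
[ 0.55446236 -0.22215515  0.06848561] 100.00164728087839
the job is handed in; nothing more can be done
None
```

I handed the job in at 13.5 s: the small ring clamp lies released in the dark tray, and the jaw is held at 100 N with its pointer level with the index blade in the last wrist image; no verdict was returned.

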